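# Weigh two glaze flasks, then hold the heavier down on the touch-start mixer

## Robot

A 7-joint arm with a two-finger parallel gripper is mounted at the origin on the work surface. World frame = base frame: x ahead of the robot, y to its left, z up, the work surface at z = 0. Lengths are in m, angles in rad, forces in N, time in s.
With the tool pointing down it reaches from about 0.4 to 0.9 m from the base axis. Payload 5.5 kg.
Tool frame: the origin (TCP) lies at the very end of the fingers, on their centre line; the grasp point (between the pads) lies 19 mm behind it (bot.grasp_offset is the distance from the TCP to the grasp point, in m); z points along the fingers, y is the direction in which the jaws open and shut (so a half turn about z gives the same grasp; the last joint's range is limited). The gripper opens to 92 mm and grips with 3 to 60 N. Pads are 19 mm wide; open, the fingers measure 130 mm over their backs; the gripper's body (75 mm by 190 mm) begins 47 mm behind the grasp point.
Start: joints at [-0.852, 0.501, -0.427, 1.55, 0.221, 1.138, -0.21], TCP at [0.286, 0.584, 0.227] pointing down, gripper open.
Joint ranges: [-2.88, 2.88], [-0.31, 2.03], [-1.54, 1.56], [0.2, 2.42], [-1.41, 4.55], [0.19, 2.02], [-2.57, 2.57]. Speed limits (rad/s): [2.57, 2.57, 3.14, 3.14, 3.14, 3.14, 3.14].

## Interface

Orientations are given as a unit quaternion [x, y, z, w].
In Python, from plant import bot gives the robot as it stands.
- The arm moves only by the shell command python3 -m crank 'ROWS' [FORCE]. ROWS is JSON, one flat list of numbers, 7 for each row, row after row: the shift along the tool's x, y, z in cm, then the turn, a rotation vector about the tool's x, y, z in rad, then the finger opening in cm, from 0 to 9.18. A call has 1 to 8 rows; each row is the pose to reach, as a shift and turn from the pose commanded when the call began, along the tool's axes at that moment; what a row does not reach only later rows make up. A row lasts 1/10 s, in which the tool goes at most 50 mm and 8.59 degrees, less where a joint would pass 70% of its speed; a pose out of reach is approached as far as the arm can. A call with a gripper value outside its range is refused whole. The fingers move at their own pace and stop on an object; FORCE is the grip in N (left out, the last holds). Time passes only in rows, so rows that repeat a pose let the fingers close. It gives the time, the measured TCP pose, the force and the opening at its end, in the units of the state.
- bot.read_state(): the state, without advancing time (a new reading comes with each control period).
- bot.camera(name): name is "scene" or "side" or "wrist"; returns a dict with "img" (420x560x3 uint8, blue, green, red), "camera_matrix" (3x3 intrinsics, pixels), "R" (3x3) and "t" (3): a world point X has camera coordinates R X + t. Camera axes: x right, y down, z forward; pixel columns grow to the right and rows downward; lengths in m; the calibration is good to about 2 mm. A picture is of the moment at which its call begins. There is no depth.
- bot.sign_off(): hands the job in, once; it reports no verdict.
The state is a dict: "clock": time; "joint_positions": joint angles; "joint_vel": joint speeds; "tau": joint torques, N m; "position": TCP position; "tcp_rot": TCP orientation; "force": force on the tool from outside, world axes, zero at the start; "torque": the same for the moment, N m; "finger_gap": finger opening in m.
Only numpy, scipy, OpenCV 4.12 (cv2) and the standard library are available. Lean on these libraries where they do the work, as an engineer would, in place of code of your own. Each camera call takes 0.05 s, during which the arm holds its last target.

## Task

Two look-alike round flasks of glaze stand on the pans of the balance: throw the arrest lever fully over to free the beam, watch which flask sinks, and swing the lever fully back so that the beam is arrested level again, all before lifting either flask. Then carry the heavier flask upright by its neck to the mixer, press it down into the sprung ring until the ring is at the bottom of its travel, and finish holding it pressed down there, gripper still on the flask. Leave the lighter flask on its pan and the other things on the table where they stand.

Things in the scene. Friction and masses are not known exactly. Their poses are not given: they have to be found in the camera images.
- balance: Two-pan balance, fixed: grey housing 340 x 120 x 35 mm with a lever plinth 100 mm wide reaching to x = -175 mm. Origin: middle of its underside. x points away from the lever side, y along the brass beam to the left pan, z up. The beam (hinge 75 mm up) carries pans at y = +110 mm (left) and -110 mm (right); a thin pointer on it reaches 150 mm above the table.
- beam (a joint): Tilt of the brass beam, rad: 0 level (arrested); free, it swings in about 0.3 s to a stop at +0.1 or -0.1. Positive: left pan (balance +y) up, right pan down, the right flask is heavier; negative: the left flask is heavier. The pans stay horizontal and move 11 mm up or down.
- pan_left_seat (a point): Centre of the top of the cork seat ring on the left pan (balance +y), 108 mm above the table when the beam is level; ring bore 44 mm, outside 68 mm, on an 84 mm steel pan. Moves with the pan.
- pan_right_seat (a point): The same on the right pan (balance -y).
- arrest_lever (a joint): Arrest lever, rad: 0 = leans 0.45 rad towards balance +y, beam arrested (found within 0.05 of this); 0.9 = leans 0.45 rad towards balance -y, beam free. Turns about the balance's x axis, needs about 1 N at the grip, stays where left. Moving it back lifts the beam level; fully level only at 0.
- lever_grip (a point): Centre of the lever's black cylindrical grip, 20 mm in diameter, 34 mm long along the lever, 110 mm from the pivot, on a thin steel rod. (Take directions from the balance's axes, not from this point's.)
- lever_pivot (a point): Pivot of the arrest lever: 135 mm in front of the balance's middle (balance -x), 48 mm above the table.
- flask_1: One of two look-alike white ceramic flasks: ball 64 mm in diameter, neck 22 mm in diameter from 62 to 102 mm above the ball's lowest point, cork 18 mm wide to 108 mm. Origin: lowest point of the ball; z along the neck, upright. 0.19 to 0.36 kg. Stands on either pan, ball sunk about 9 mm into the seat. One flask is heavier; only the balance tells which.
- flask_2: The other look-alike flask; same shape, sizes and origin, on the other pan.
- mixer: White touch-start mixer, fixed: box 130 x 130 mm, top 60 mm above the table, black dial on the front. Origin: middle of its underside on the table; z up. The sprung ring stands over its middle.
- ring_top (a point): Centre of the top face of the mixer's black rubber ring, 105 mm above the table when up; bore 48 mm, outside 72 mm, 14 mm high, on a coil spring. Moves with the ring. A flask's ball centres itself in the bore, its lowest point then about 11 mm below the ring's top.
- mixer_ring (a joint): How far the sprung ring is pressed down, m: 0 up, 0.020 at its bottom stop. The spring pushes up with about 5 N at the start of travel and 13 N at the stop (400 N/m); a flask's weight alone hardly moves it.
- tin_cup: Bystander: plain steel cup, 76 mm across, 55 mm high; loose. Origin: centre of its underside.
- bisque_cup: Bystander: terracotta cup, 76 mm across, 85 mm high; loose. Origin: centre of its underside.
- pinch_bowl: Bystander: terracotta bowl, 100 mm across, 45 mm high; loose. Origin: centre of its underside.
- jar_lid: Bystander: white jar lid, 70 mm across, 12 mm thick, lying flat; loose. Origin: centre of its underside.
- wood_rib: Bystander: flat wooden rib, 50 x 100 x 7 mm, lying flat; loose. Origin: centre of its underside.
- oxide_jar: Bystander: small jar with black lid, 56 mm across, 60 mm high; loose. Origin: centre of its underside.
Mind the look-alikes: they are no part of the job. What is shaped like the flask_2 but yellow is not meant. Leave any blue look-alike of the flask_1 alone.

How it is judged:
By the outcome, as a careful person would: the job done as asked, in the order asked, and still so for the second after the job is handed in, while the arm keeps its last pose, push and grip.
It also fails if it takes over 64 s, if anything falls off the work surface, if the arm or the gripper's body presses on something with over 40 N, if the wrist force passes 120 N, or if a joint passes its speed limit or range.

## Working session

There is one attempt and no reset: what is moved stays moved. The work goes in short steps, Python scripts to look and compute and a shell command to move; the robot and the scene stay as the last step left them, time stands still between calls to the robot, and variables do not carry over. Pictures are saved under pics/ and viewed, and the job is handed in when it is done.

```bash
ls; mkdir -p pics; python3 - <<'E'
from plant import bot
import cv2
for n in ["scene","side","wrist"]:
    c=bot.camera(n); cv2.imwrite(f"pics/{n}0.png",c["img"]); print(n,c["camera_matrix"],c["R"],c["t"])
s=bot.read_state(); print(s, bot.grasp_offset)
E
```

```text
pics
scene [[387.09995616   0.         278.10084204]
 [  0.         387.09995616 206.74183326]
 [  0.           0.           1.        ]] [[ 0.574988    0.8179043   0.02052693]
 [ 0.55899135 -0.37440427 -0.73983114]
 [-0.5974257   0.4368684  -0.67247939]] [-0.29626713 -0.25311951  1.37096455]
side [[518.07330343   0.         283.89914451]
 [  0.         518.07330343 207.62974885]
 [  0.           0.           1.        ]] [[ 0.92473677 -0.38052838  0.00774983]
 [-0.19161415 -0.48304903 -0.85436974]
 [ 0.32885548  0.78858214 -0.51960782]] [-0.53223846  0.21813342  1.40321632]
wrist [[374.37006401   0.         282.60402052]
 [  0.         374.37006401 208.52521939]
 [  0.           0.           1.        ]] [[ 0.44021307  0.89789146 -0.00183604]
 [ 0.86624795 -0.4241592   0.26401413]
 [ 0.23627726 -0.11781294 -0.96451707]] [-0.64860166 -0.03343039  0.38928943]
{'clock': 0.15, 'joint_positions': array([-0.85179456,  0.50169057, -0.42684745,  1.55122822,  0.22080532,
        1.13828364, -0.21029284]), 'joint_vel': array([-0.0007615 , -0.00227853, -0.00225483, -0.00260721,  0.00041851,
        0.00086431, -0.00047603]), 'tau': array([-6.51634778e-03, -5.67101490e+01, -5.82491755e+00, -2.79454511e+01,
       -6.86368067e-02,  2.66615051e-02,  1.36962890e-04]), 'position': array([0.28589151, 0.58313571, 0.2258742 ]), 'tcp_rot': array([ 2.25899303e-01,  9.74150347e-01, -7.49092121e-04, -2.12310248e-04]), 'force': array([ 0.10106664, -0.5306258 ,  0.00168941]), 'torque': array([-0.05495584,  0.05971329,  0.03979503]), 'finger_gap': 0.09200972657299879} 0.0188
```

View pics/scene0.png

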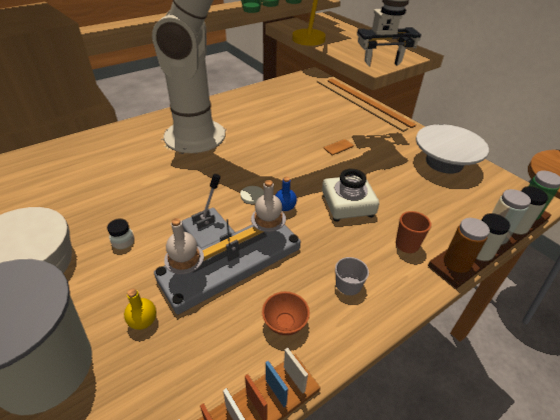

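View pics/side0.png

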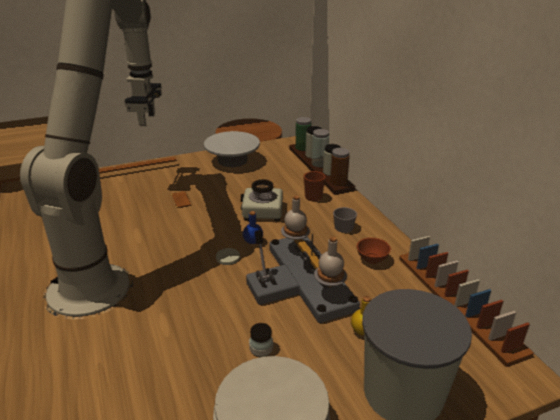

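View pics/wrist0.png

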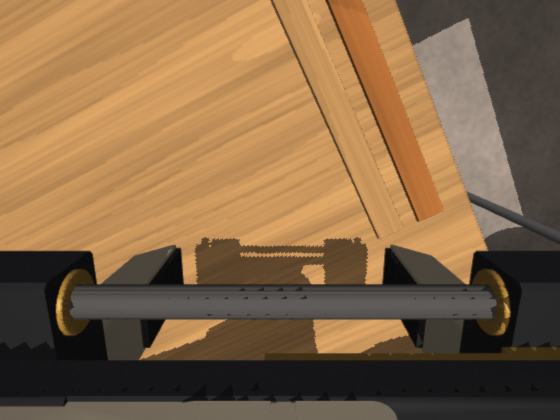

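```bash
python3 - <<'E'
import cv2
a=cv2.imread("pics/scene0.png");cv2.imwrite("pics/scene0c.png",cv2.resize(a[160:310,140:340],None,fx=4,fy=4,interpolation=cv2.INTER_CUBIC))
a=cv2.imread("pics/side0.png");cv2.imwrite("pics/side0c.png",cv2.resize(a[170:320,210:410],None,fx=4,fy=4,interpolation=cv2.INTER_CUBIC))
a=cv2.imread("pics/scene0.png");cv2.imwrite("pics/scene0m.png",cv2.resize(a[160:260,290:440],None,fx=5,fy=5,interpolation=cv2.INTER_CUBIC))
E
```

```text
(no output)
```

View pics/scene0c.png

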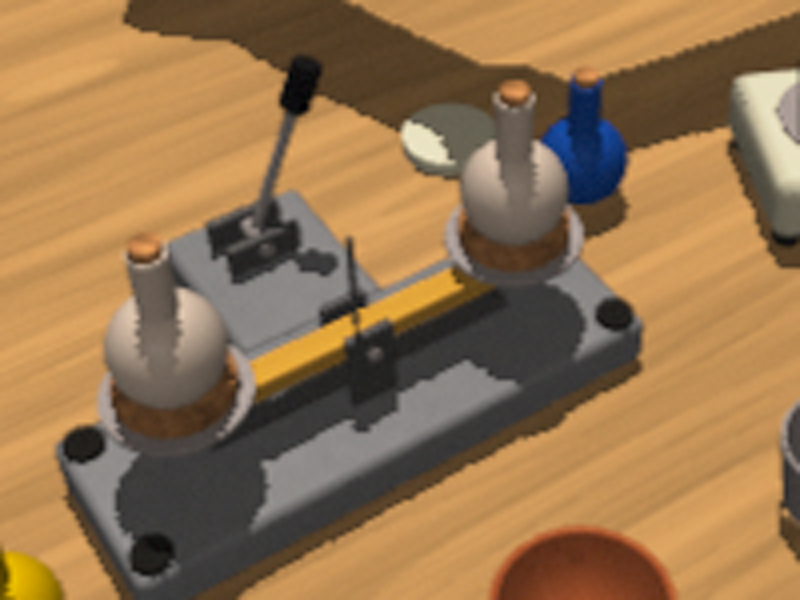

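View pics/side0c.png

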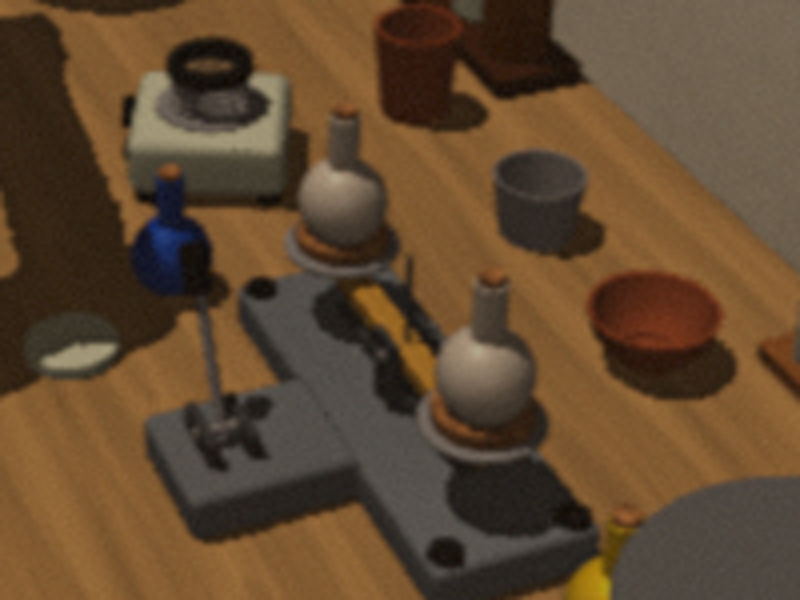

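View pics/scene0m.png

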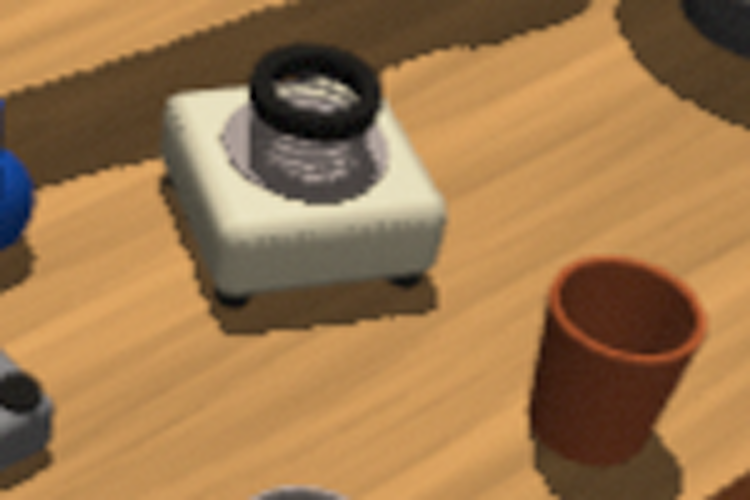

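```bash
cat > h.py <<'E'
import numpy as np, cv2
from plant import bot
from scipy.spatial.transform import Rotation as Ro
def P(c): return c["camera_matrix"]@np.c_[c["R"],c["t"]]
def tri(cs,ct,a,b):
    X=cv2.triangulatePoints(P(cs),P(ct),np.array(a,float).reshape(2,1),np.array(b,float).reshape(2,1))[:,0]; return X[:3]/X[3]
def plane(c,p,z):
    d=c["R"].T@np.linalg.inv(c["camera_matrix"])@np.array([p[0],p[1],1.]); o=-c["R"].T@c["t"]
    return o+d*(z-o[2])/d[2]
def proj(c,X):
    q=P(c)@np.r_[X,1]; return q[:2]/q[2]
E
python3 - <<'E'
from h import *
s=bot.camera("scene");t=bot.camera("side")
for n,a,b,z in [("A",(176.5,221.25),(333,239.2),.207),("B",(269,182),(296.2,197.5),.207),("grip",(215,181),(258.75,237),.048+.11*np.cos(.45)),("piv",(205.5,218.75),(265.5,276),.048),("ring",(353.4,177),(262.75,185.5),.105)]:
    X=tri(s,t,a,b); print(n,X.round(4),plane(s,a,z).round(4),plane(t,b,z).round(4), proj(s,X)-a)
E
```

```text
A [ 0.5801 -0.2952  0.2039] [ 0.5806 -0.2939  0.207 ] [ 0.5778 -0.3012  0.207 ] [-0.4718653   1.21883228]
B [ 0.5785 -0.0755  0.2028] [ 0.5792 -0.0747  0.207 ] [ 0.5751 -0.0853  0.207 ] [-0.50872933  1.41931706]
grip [ 0.4436 -0.1425  0.1473] [ 0.4408 -0.1402  0.147 ] [ 0.4437 -0.144   0.147 ] [-0.30167344  0.82754279]
piv [ 0.4469 -0.1816  0.0445] [ 0.4494 -0.1821  0.048 ] [ 0.4455 -0.1865  0.048 ] [-0.13653966  0.36006331]
ring [0.5805 0.1985 0.0999] [0.5815 0.198  0.105 ] [0.5768 0.186  0.105 ] [-0.42270859  1.22908168]
```

```bash
cat >> h.py <<'E'
def pose():
    s=bot.read_state(); return s["position"],Ro.from_quat(s["tcp_rot"]),s
def go(p,ydir=None):
    """tool-frame shift (cm) & rotvec to reach TCP p, tool down, tool y at world angle ydir(deg)"""
    x,R,_=pose(); d=R.inv().apply(np.array(p)-x)*100
    if ydir is None: rv=np.zeros(3)
    else:
        a=np.radians(ydir); y=np.array([np.cos(a),np.sin(a),0]); z=np.array([0,0,-1.]); xx=np.cross(y,z)
        rv=(R.inv()*Ro.from_matrix(np.c_[xx,y,z])).as_rotvec()
    print("shift cm",d.round(2),"rot",rv.round(3)); return d,rv
E
python3 - <<'E'
from h import *
go([.42,.15,.27],90);go([.444,-.142,.26],90)
c=bot.camera("wrist"); x,R,_=pose(); print(R.inv().apply(-c["R"].T@c["t"]-x))
E
```

```text
shift cm [-31.11 -33.01  -4.35] rot [-0.001 -0.    -0.456]
shift cm [-46.11 -58.17  -3.32] rot [-0.001 -0.    -0.456]
[ 0.07057005 -0.00039367 -0.15718195]
```

```bash
python3 -m crank '[-3.5,-3.5,-1,0,0,-0.1,9.1, -7,-7,-2,0,0,-0.2,9, -10.5,-10.5,-3,0,0,-0.3,8.5, -14,-14,-4,0,0,-0.4,8, -17.5,-17.5,-4.3,0,0,-0.456,7, -21,-21,-4.3,0,0,-0.456,6, -24.5,-25,-4.3,0,0,-0.456,5.5, -28,-29,-4.3,0,0,-0.456,5.5]'
python3 -c "
from h import *
go([.444,-.142,.26],90)"
```

```text
clock: 1.1
position: [0.4083, 0.2051, 0.2701]
tcp_rot: [-0.0, 1.0, 0.0, 0.001]
force: [1.0, 0.1, -0.0]
finger_gap: 0.0559
shift cm [ -3.56 -34.71   1.  ] rot [0.    0.001 0.   ]
```

```bash
python3 -m crank '[-0.5,-4.5,0,0,0,0,5.5, -1,-9,0,0,0,0,5.5, -1.5,-13.5,0,0,0,0,5.5, -2,-18,0,0,0,0,5.5, -2.5,-22.5,0,0,0,0,5.5, -3,-27,0,0,0,0,5.5, -3.5,-31.5,0,0,0,0,5.5, -3.6,-34.7,0.5,0,0,0,5.5]'
python3 -c "
from h import *
c=bot.camera('wrist');cv2.imwrite('pics/w1.png',c['img']);print(pose()[0])
s=bot.camera('scene');cv2.imwrite('pics/s1.png',s['img'])
for X in [(.5801,-.2952,.207),(.5785,-.0755,.207),(.4436,-.1425,.147),(.4445,-.186,.048)]: print(proj(c,np.array(X)))
"
```

```text
clock: 1.9
position: [0.4445, -0.1433, 0.2655]
tcp_rot: [0.001, 1.0, -0.001, 0.001]
force: [0.6, 1.1, 0.0]
finger_gap: 0.0549
[ 0.44334584 -0.148258    0.26440266]
[ 67.82156966 410.64553486]
[380.59766656 408.56959679]
[284.51873386 201.02664394]
[241.35893559 177.90826154]
```

View pics/w1.png

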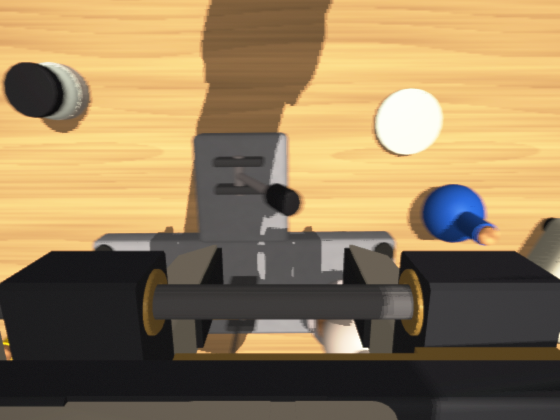

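```bash
python3 -m crank '[0,0,4,0,0,0,5.5, 0,0,8,0,0,0,5.5, 0,0,11,0,0,0,5.5, 0,0,13.5,0,0,0,5.5, 0,0,13.5,0,0,0,5]'
python3 -c "
from h import *
c=bot.camera('side');cv2.imwrite('pics/sd1.png',cv2.resize(c['img'][120:320,160:410],None,fx=3,fy=3));print(pose()[0],pose()[2]['force'])
"
```

```text
clock: 2.5
position: [0.4413, -0.1382, 0.1269]
tcp_rot: [-0.001, 1.0, 0.001, -0.003]
force: [-1.3, -0.3, -0.4]
finger_gap: 0.0516
[ 0.44276326 -0.13872171  0.1286893 ] [-0.18428071  0.33006802  0.88399612]
```

View pics/sd1.png

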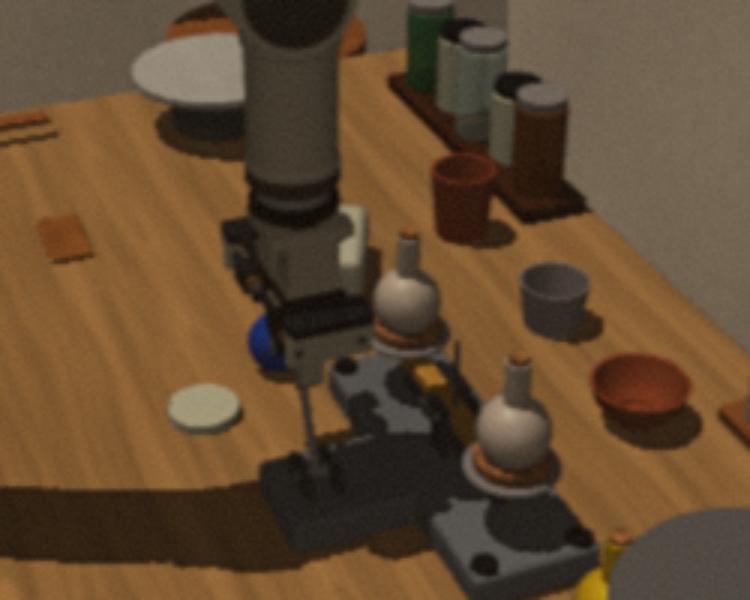

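```bash
python3 -m crank '[0,-2.5,0,0,0,0,5, 0,-5,0,0,0,0,5, 0,-7.5,0,0,0,0,5, 0,-9.3,0,0,0,0,5, 0,-10,0,0,0,0,5,0,-10,0,0,0,0,5]'
python3 -c "
from h import *
c=bot.camera('side');cv2.imwrite('pics/sd2.png',cv2.resize(c['img'][120:320,160:410],None,fx=3,fy=3));print(pose()[0],pose()[2]['force'])
"
```

```text
clock: 3.15
position: [0.4449, -0.2408, 0.1311]
tcp_rot: [0.001, 1.0, -0.0, 0.001]
force: [0.5, 0.4, -0.3]
finger_gap: 0.0502
[ 0.44475005 -0.23970745  0.13073755] [ 0.51965179 -0.56871402 -0.17881283]
```

View pics/sd2.png

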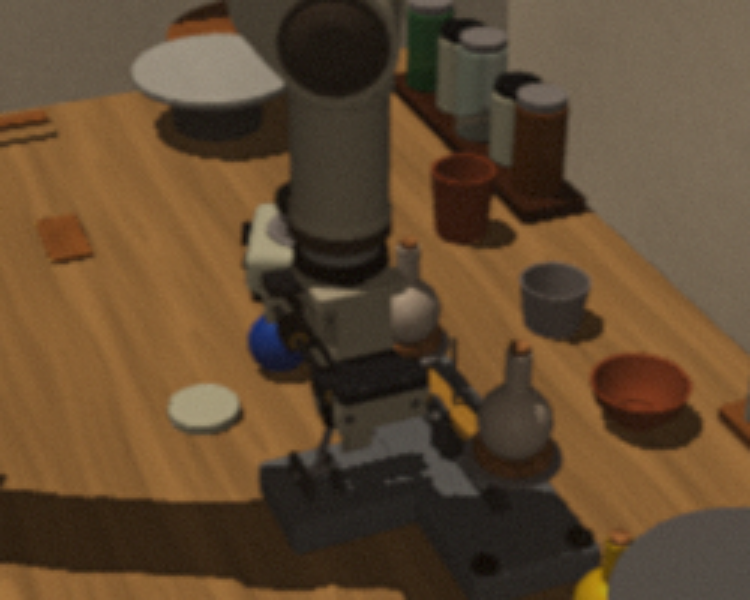

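B (left, +y) has sunk: in the enlarged crop its cork went from row 232 to 242, while A's rose from 358 to 345. Now I'll push the lever to its stop.

```bash
python3 -m crank '[0,-0.4,0,0,0,0,5, 0,-0.4,0,0,0,0,5]'; python3 -m crank '[0,-0.3,0,0,0,0,5, 0,-0.3,0,0,0,0,5]';  python3 -m crank '[0,-0.3,0,0,0,0,5, 0,-0.3,0,0,0,0,5]'
```

```text
clock: 3.4
position: [0.4445, -0.243, 0.13]
tcp_rot: [-0.001, 1.0, 0.0, 0.0]
force: [0.4, 0.7, 0.5]
finger_gap: 0.0495
clock: 3.6
position: [0.4446, -0.2437, 0.1297]
tcp_rot: [-0.001, 1.0, 0.002, -0.0]
force: [0.0, 8.0, 2.5]
finger_gap: 0.0503
clock: 3.8
position: [0.4446, -0.2442, 0.1295]
tcp_rot: [-0.002, 1.0, 0.003, -0.001]
force: [-0.1, 13.0, 5.3]
finger_gap: 0.0502
```

```bash

python3 -c "
from h import *
for n in ['scene','side']:
  c=bot.camera(n);cv2.imwrite('pics/%s3.png'%n,c['img'])
a=cv2.imread('pics/scene3.png')[150:300,140:340];cv2.imwrite('pics/s3c.png',cv2.resize(a,None,fx=4,fy=4))
"
python3 -m crank '[0,2.5,0,0,0,0,5, 0,5,0,0,0,0,5, 0,7.5,0,0,0,0,5, 0,10,0,0,0,0,5, 0,11.2,0,0,0,0,5,0,11.2,0,0,0,0,5]'
python3 -m crank '[0,0.3,0,0,0,0,5, 0,0.3,0,0,0,0,5]'; python3 -m crank '[0,0.3,0,0,0,0,5, 0,0.3,0,0,0,0,5]'
```

```text
clock: 4.5
position: [0.4441, -0.1363, 0.1297]
tcp_rot: [-0.002, 1.0, 0.0, -0.0]
force: [0.2, 0.1, -0.3]
finger_gap: 0.0501
clock: 4.7
position: [0.4441, -0.1356, 0.1297]
tcp_rot: [0.0, 1.0, -0.0, 0.0]
force: [1.4, -1.2, 0.4]
finger_gap: 0.0498
clock: 4.9
position: [0.4439, -0.1324, 0.1296]
tcp_rot: [0.0, 1.0, -0.0, -0.0]
force: [-0.2, -1.0, -1.9]
finger_gap: 0.0501
```

View pics/s3c.png

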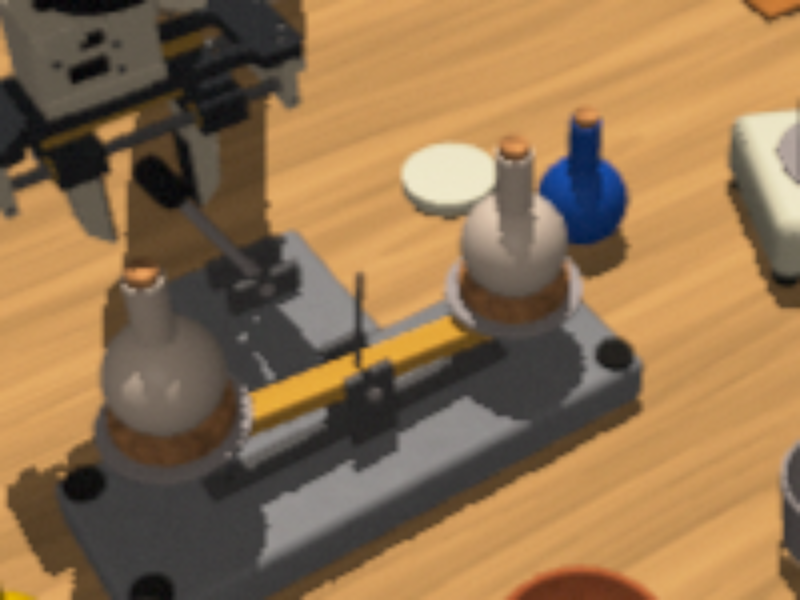

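The scene crop shows the lever leaning fully to -y. The left flask (cork 512,148) is down and the right one (cork 142,275) is up, so the left flask is heavier. Next I'll push the lever back to its stop.

```bash

python3 -m crank '[0,0.3,0,0,0,0,5, 0,0.3,0,0,0,0,5]'; python3 -m crank '[0,0.3,0,0,0,0,5, 0,0.3,0,0,0,0,5]';python3 -m crank '[0,0.3,0,0,0,0,5, 0,0.3,0,0,0,0,5]'
```

```text
clock: 5.1
position: [0.4439, -0.1289, 0.1296]
tcp_rot: [-0.0, 1.0, 0.0, -0.0]
force: [-0.2, -1.7, -0.6]
finger_gap: 0.05
clock: 5.3
position: [0.4439, -0.1282, 0.1296]
tcp_rot: [0.001, 1.0, -0.001, 0.0]
force: [0.3, -6.9, -3.4]
finger_gap: 0.0497
clock: 5.5
position: [0.4439, -0.1277, 0.1296]
tcp_rot: [0.001, 1.0, -0.003, 0.0]
force: [0.8, -14.1, -7.0]
finger_gap: 0.0498
```

```bash

python3 -m crank '[0,-1.2,0,0,0,0,5, 0,-1.2,-4,0,0,0,5, 0,-1.2,-8,0,0,0,6, 0,-1.2,-12.5,0,0,0,7, 0,-1.2,-12.5,0,0,0,8]'
python3 -c "
from h import *
go([.52,-.0755,.26],90)
c=bot.camera('scene');cv2.imwrite('pics/s4c.png',cv2.resize(c['img'][150:300,140:340],None,fx=4,fy=4))
c=bot.camera('side');cv2.imwrite('pics/sd4.png',cv2.resize(c['img'][170:320,210:410],None,fx=4,fy=4))
"
```

```text
clock: 6.0
position: [0.4481, -0.1355, 0.2608]
tcp_rot: [-0.0, 1.0, -0.001, 0.006]
force: [0.3, -0.1, -0.6]
finger_gap: 0.0693
shift cm [-7.19  5.99  0.15] rot [-0.002  0.011  0.001]
```

View pics/s4c.png

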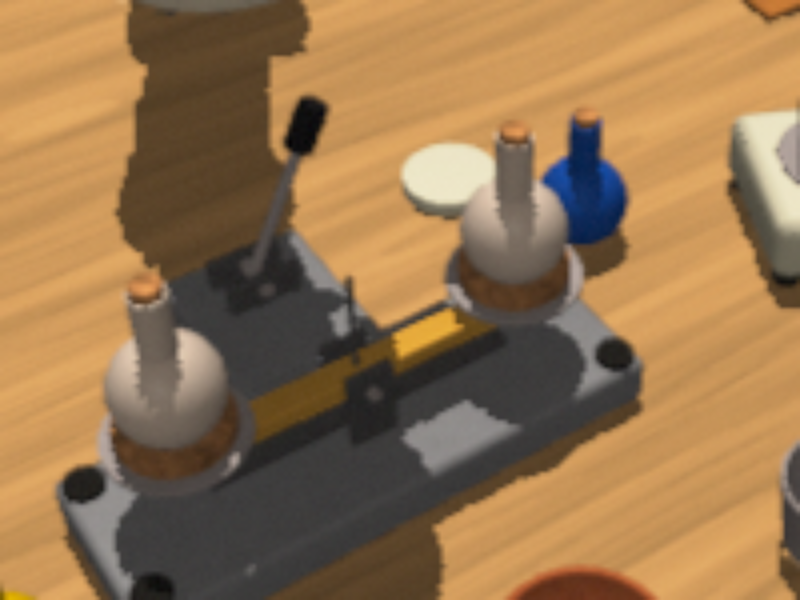

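View pics/sd4.png

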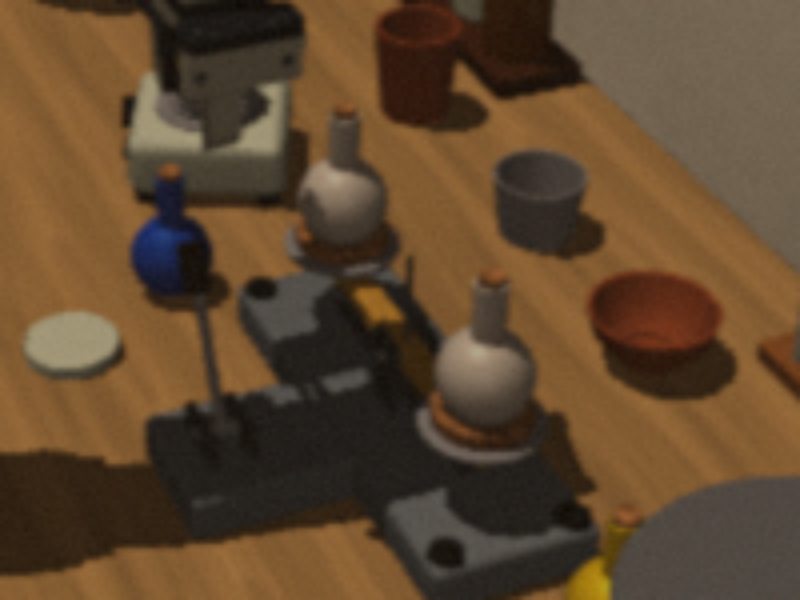

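Both corks are back at their starting rows and the lever leans to +y as at the start, so the beam is arrested. Next is a wrist view of the left flask.

```bash

python3 -m crank '[-2.5,2,0,0,0,0,9, -5,4,0,0,0,0,9.1, -7.5,6,-0.5,0,0.01,0,9.1,-7.5,6,-1,0,0.01,0,9.1]'
python3 -c "
from h import *
c=bot.camera('wrist');cv2.imwrite('pics/w5.png',c['img']);print(pose()[0])
for X in [(.5785,-.0755,.207),(.5785,-.0755,.165),(.5785,-.0755,.131)]: print(proj(c,np.array(X)))
"
```

```text
clock: 6.5
position: [0.5207, -0.0703, 0.2626]
tcp_rot: [-0.003, 1.0, 0.001, -0.006]
force: [-0.6, 0.5, -0.6]
finger_gap: 0.0912
[ 0.51952634 -0.07252879  0.2634545 ]
[274.42925521 316.04748473]
[275.465705   286.22351417]
[276.1071747  267.76514413]
```

View pics/w5.png

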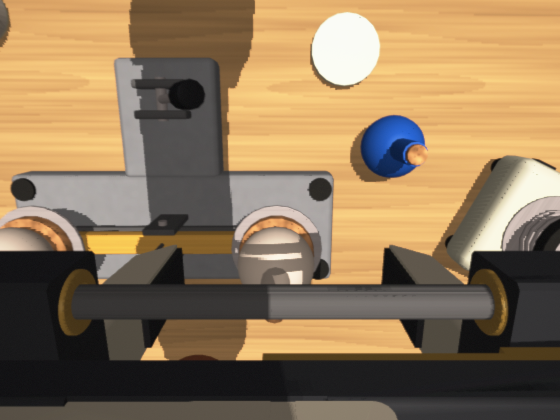

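```bash

python3 -m crank '[-3,-0.2,0,0,0,0,9.1, -5.9,-0.3,0,0,0,0,9.1, -5.9,-0.3,0,0,0,0,9.1, -5.9,-0.3,3,0,0,0,9.1, -5.9,-0.3,6,0,0,0,9.1,-5.9,-0.3,8.5,0,0,0,9.1,-5.9,-0.3,9.8,0,0,0,9.1,-5.9,-0.3,9.8,0,0,0,9.1]'
python3 -c "
from h import *
print(pose()[0]);go([.579,-.0755,.1635],90)
for n in ['scene','side']:
  c=bot.camera(n);cv2.imwrite('pics/%s6.png'%n,cv2.resize(c['img'][130:280,190:390],None,fx=4,fy=4))
"
```

```text
clock: 7.35
position: [0.5742, -0.0782, 0.1636]
tcp_rot: [0.0, 1.0, 0.0, -0.008]
force: [0.4, 0.3, 1.0]
finger_gap: 0.091
[ 0.57423825 -0.07820608  0.16362499]
shift cm [-0.48  0.27  0.01] rot [ 0.    -0.016 -0.   ]
```

View pics/scene6.png

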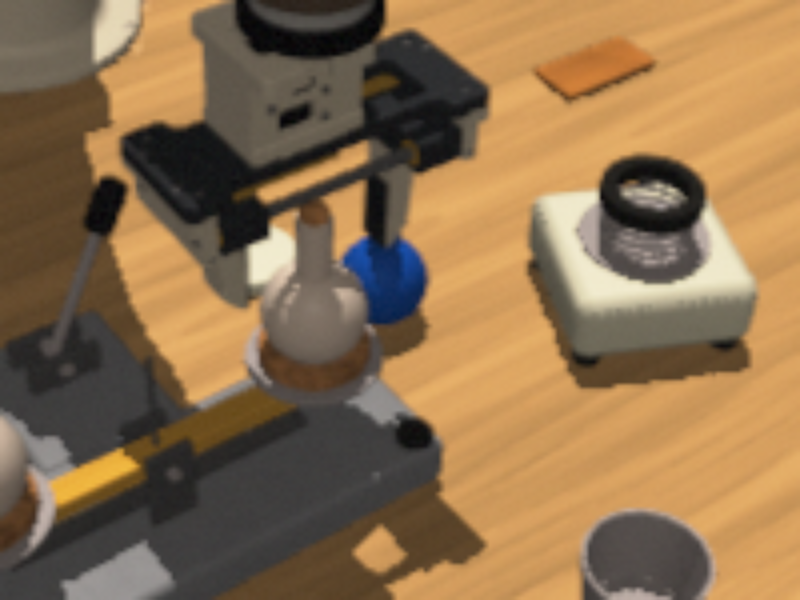

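View pics/side6.png

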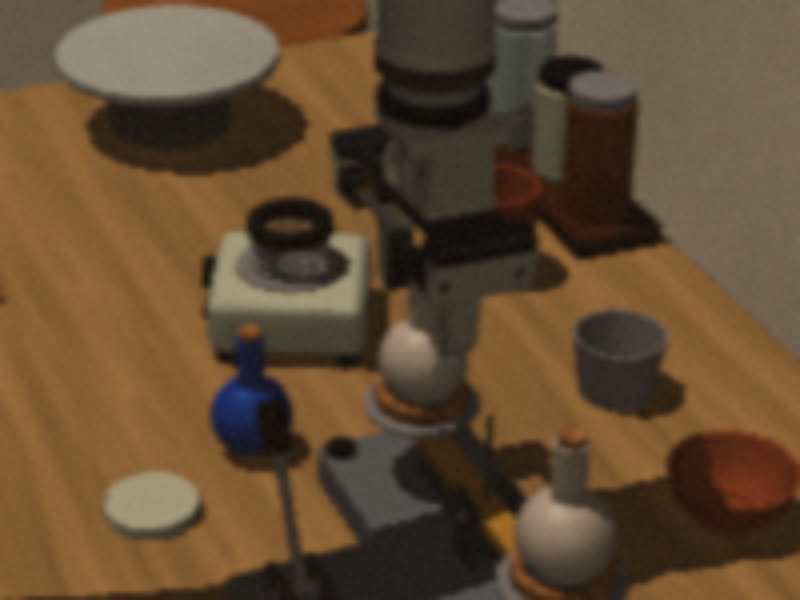

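```bash

python3 -m crank '[-0.5,0.3,0,0,-0.016,0,9.1, -0.5,0.3,0,0,-0.016,0,7, -0.5,0.3,0,0,-0.016,0,5, -0.5,0.3,0,0,-0.016,0,3.5, -0.5,0.3,0,0,-0.016,0,2.6, -0.5,0.3,0,0,-0.016,0,2.6]' 20
python3 -c "
from h import *
print(pose()[0],pose()[2]['finger_gap'],pose()[2]['force']);go([.579,-.0755,.1635],90)
for n in ['scene','side']:
  c=bot.camera(n);cv2.imwrite('pics/%s7.png'%n,cv2.resize(c['img'][170:240,240:320],None,fx=8,fy=8))
"
```

```text
clock: 8.05
position: [0.582, -0.0749, 0.1662]
tcp_rot: [-0.0, 1.0, -0.0, 0.003]
force: [-0.8, -0.8, -0.3]
finger_gap: 0.0558
[ 0.58204049 -0.07488134  0.16616634] 0.055769512898848794 [-0.83303806 -0.76584391 -0.31694937]
shift cm [ 0.31 -0.06  0.26] rot [-0.     0.006  0.   ]
```

View pics/scene7.png

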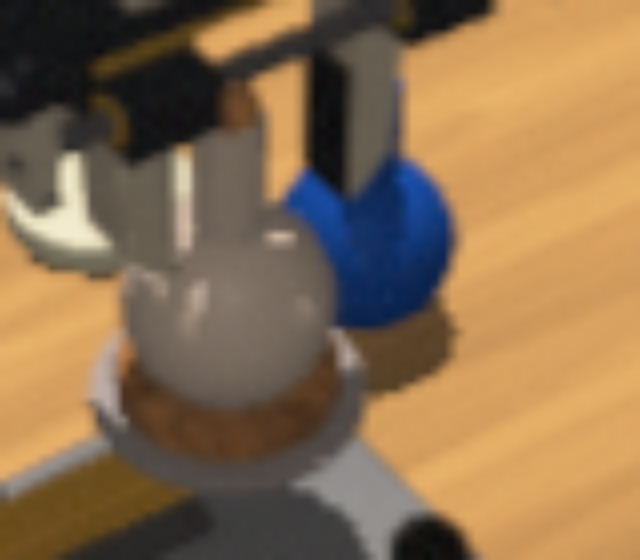

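View pics/side7.png

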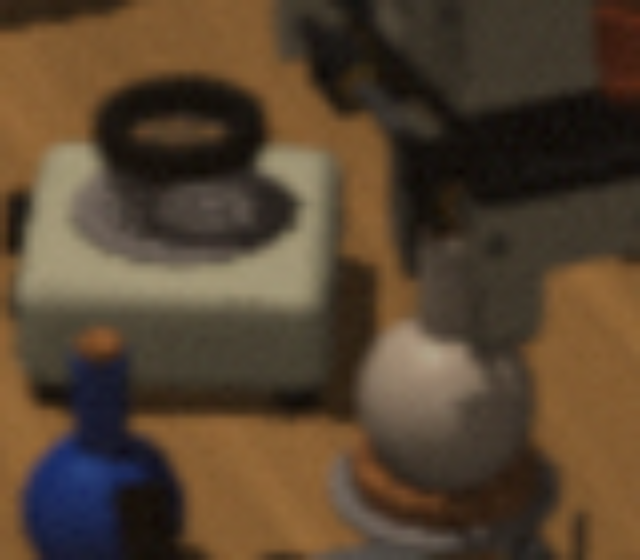

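```bash

python3 -m crank '[0.2,0,0.2,0,0.005,0,4, 0.2,0,0.2,0,0.005,0,3, 0.2,0,0.2,0,0.005,0,2.4, 0.2,0,0.2,0,0.005,0,1.5,0.2,0,0.2,0,0.005,0,1.0,0.2,0,0.2,0,0.005,0,1.0,0.2,0,0.2,0,0.005,0,1.0]' 20
python3 -m crank '[0,0,0,0,0,0,1, 0,0,0,0,0,0,1, 0,0,0,0,0,0,1]' 50
python3 -c "
from h import *
print(pose()[2]);go([.579,-.0755,.1635],90)
"
```

```text
clock: 8.85
position: [0.58, -0.075, 0.164]
tcp_rot: [-0.0, 1.0, -0.0, 0.0]
force: [-0.1, -1.0, -0.1]
finger_gap: 0.0218
clock: 9.15
position: [0.58, -0.075, 0.1641]
tcp_rot: [-0.0, 1.0, -0.0, 0.0]
force: [-0.8, -1.0, -0.5]
finger_gap: 0.0211
{'clock': 9.15, 'joint_positions': array([ 0.13371422,  0.42074478, -0.06498212,  1.78811881,  0.03304154,
        0.93278465,  1.62564003]), 'joint_vel': array([-0.00222643,  0.00025107, -0.00132735,  0.00291593, -0.00017269,
       -0.00174489, -0.00088133]), 'tau': array([-3.69359404e-01, -5.14669633e+01, -7.34529197e-01, -2.53280854e+01,
       -1.81126809e-01,  4.51983931e-02, -2.41994232e-03]), 'position': array([ 0.58002883, -0.07495798,  0.16407255]), 'tcp_rot': array([-5.79536882e-05,  9.99999875e-01, -4.39867504e-05,  4.94320554e-04]), 'force': array([-0.7683609 , -0.96464494, -0.4790609 ]), 'torque': array([-0.14298626,  0.0795865 , -0.05848761]), 'finger_gap': 0.021118712523178967}
shift cm [ 0.1  -0.05  0.06] rot [-0.     0.001  0.   ]
```

```bash

python3 -m crank '[0,0,-1,0,0,0,1, 0,0,-3,0,0,0,1, 0,0,-5,0,0,0,1, 0,0,-7,0,0,0,1, 0,0,-7,0,0,0,1]'
python3 -c "
from h import *
print(pose()[2]['force'],pose()[2]['finger_gap']);go([.582,.199,.23],90)
c=bot.camera('scene');cv2.imwrite('pics/s8.png',c['img'])
"
```

```text
clock: 9.65
position: [0.5819, -0.0747, 0.2373]
tcp_rot: [-0.0, 1.0, -0.0, 0.003]
force: [-0.0, 0.4, -2.8]
finger_gap: 0.021
[-2.10729858e-03  4.49852007e-01 -2.80582761e+00] 0.020972960484314854
shift cm [-2.000e-02  2.737e+01  7.300e-01] rot [-0.     0.006  0.   ]
```

View pics/s8.png

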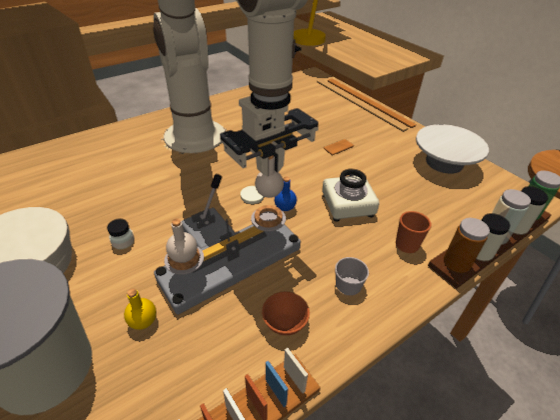

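The flask is lifted cleanly, and the other flask and the beam stay put. Carrying to the mixer.

```bash

python3 -m crank '[0,1.5,0,0,0,0,1, 0,5,0,0,0,0,1, 0,9,0,0,0,0,1, 0,13.5,0,0,0,0,1, 0,18,0,0,0,0,1, 0,22.5,0,0,0,0,1, 0,25.5,0,0,0,0,1, 0,27.3,0,0,0,0,1]'
python3 -m crank '[0,0,2,0,0,0,1, 0,0,3.5,0,0,0,1, 0,0,4,0,0,0,1, 0,0,4,0,0,0,1]'
python3 -c "
from h import *
print(pose()[0],pose()[2]['force'],pose()[2]['finger_gap']);go([.582,.199,.19],90)
for n in ['scene','side']:
  c=bot.camera(n);cv2.imwrite('pics/%s9.png'%n,cv2.resize(c['img'][130:240,(290 if n=='scene' else 200):][:,:140],None,fx=5,fy=5,interpolation=cv2.INTER_CUBIC))
"
```

```text
clock: 10.5
position: [0.5772, 0.2039, 0.2322]
tcp_rot: [-0.003, 1.0, 0.001, -0.001]
force: [-0.2, -0.2, -4.1]
finger_gap: 0.0213
clock: 10.9
position: [0.5786, 0.1972, 0.192]
tcp_rot: [0.0, 1.0, -0.001, -0.001]
force: [-0.4, -0.4, -2.5]
finger_gap: 0.0212
[0.57861017 0.19718704 0.1920328 ] [-0.44204681 -0.41437145 -2.51017728] 0.021223349072478172
shift cm [-0.34  0.18  0.2 ] rot [-0.001 -0.003 -0.001]
```

View pics/scene9.png

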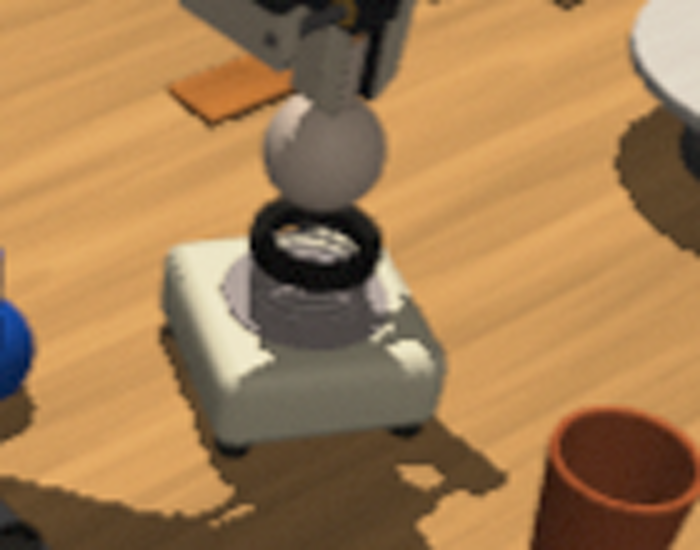

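View pics/side9.png

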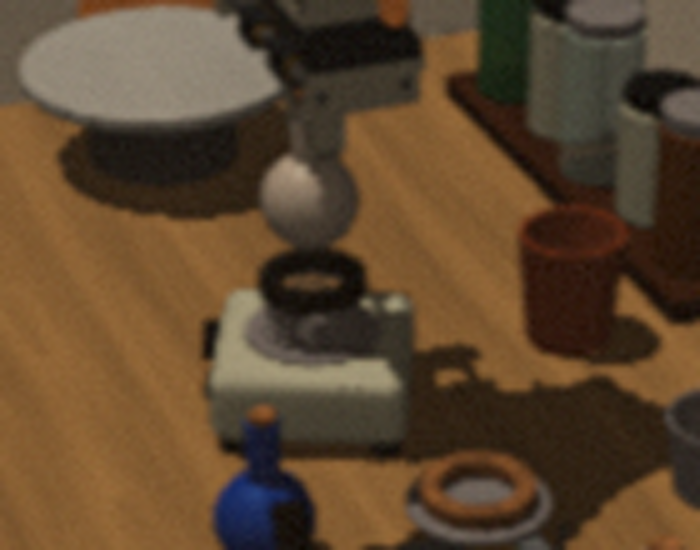

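```bash

python3 -c "
from h import *
s=bot.camera('scene');t=bot.camera('side')
f=lambda x,y,x0:(x0+(x+.5)/5-.5,130+(y+.5)/5-.5)
b=tri(s,t,f(325,151,290),f(309,199,200));r=tri(s,t,f(315.5,238,290),f(313.5,280,200));print(b,r,r-b,pose()[0])
x=pose()[0]+np.array([0,0,-.032])
for c,p in [(s,f(325,151,290)),(t,f(309,199,200))]: print(np.array(p)-proj(c,x))
for c,p in [(s,f(315.5,238,290)),(t,f(313.5,280,200))]: print(plane(c,p-(np.array([0,0])),.105))
go(b,90)
"
```

```text
[0.57657608 0.19570519 0.15914052] [0.57890365 0.19785937 0.09962329] [ 0.00232757  0.00215417 -0.05951723] [0.58063923 0.19792707 0.19490861]
[-1.93582969  0.69269059]
[-0.92689965  1.55833699]
[0.58112014 0.19580435 0.105     ]
[0.57525377 0.18595591 0.105     ]
shift cm [ 0.41 -0.22  3.58] rot [ 0.     0.002 -0.001]
```

```bash

python3 -m crank '[-0.2,0.2,1,0,0,0,1, -0.2,0.2,2,0,0,0,1, -0.2,0.2,2.8,0,0,0,1, -0.2,0.2,3.2,0,0,0,1, -0.2,0.2,3.2,0,0,0,1]'
python3 -c "
from h import *
print(pose()[0],pose()[2]['force'],pose()[2]['finger_gap'])
for n in ['scene','side']:
  c=bot.camera(n);cv2.imwrite('pics/%s10.png'%n,cv2.resize(c['img'][130:240,(290 if n=='scene' else 200):][:,:140],None,fx=5,fy=5,interpolation=cv2.INTER_CUBIC))
"
```

```text
clock: 11.6
position: [0.5813, 0.2, 0.1609]
tcp_rot: [-0.0, 1.0, -0.0, -0.0]
force: [-0.9, -0.7, -3.6]
finger_gap: 0.0208
[0.58132311 0.20001225 0.16091052] [-0.94841626 -0.71714434 -3.60209872] 0.020779074638227892
```

View pics/scene10.png

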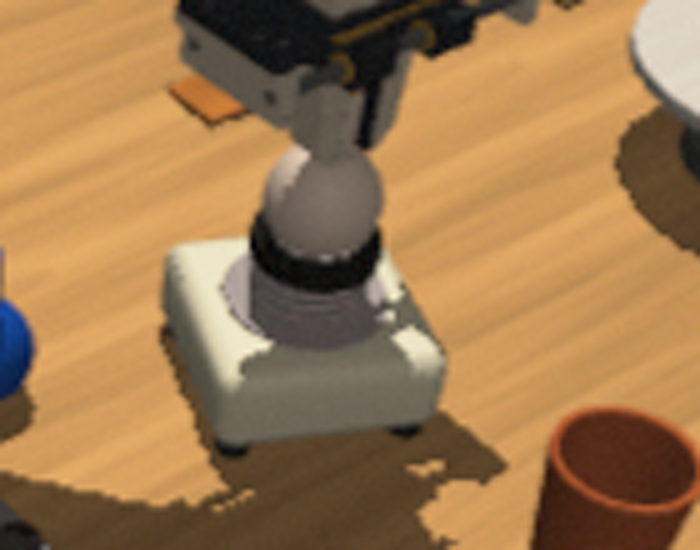

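View pics/side10.png

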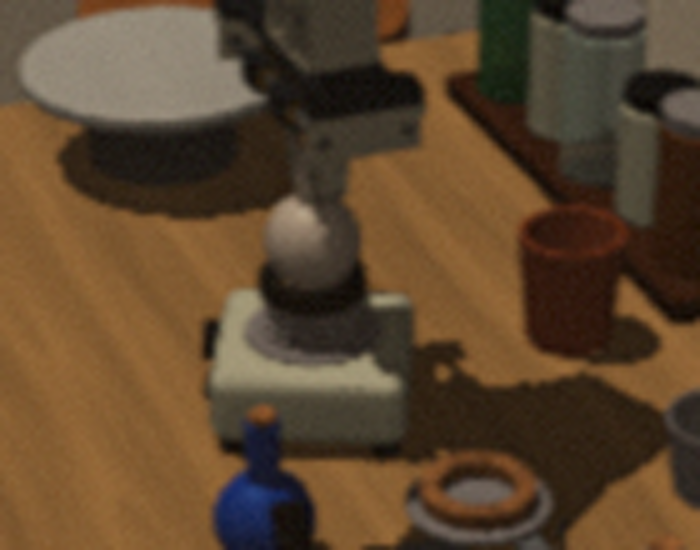

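```bash

python3 -m crank '[0,0,0.5,0,0,0,1, 0,0,0.8,0,0,0,1, 0,0,0.8,0,0,0,1]' 55
python3 -m crank '[0,0,0.4,0,0,0,1, 0,0,0.7,0,0,0,1, 0,0,0.7,0,0,0,1]'
```

```text
clock: 12.0
position: [0.5821, 0.2005, 0.1544]
tcp_rot: [-0.0, 1.0, 0.0, 0.001]
force: [-1.3, -0.2, 2.7]
finger_gap: 0.0213
clock: 12.3
position: [0.5821, 0.2004, 0.1472]
tcp_rot: [-0.0, 1.0, 0.0, 0.001]
force: [-2.3, 0.2, 6.1]
finger_gap: 0.0209
```

```bash

python3 -m crank '[0,0,0.4,0,0,0,1, 0,0,0.7,0,0,0,1, 0,0,0.7,0,0,0,1]'
python3 -m crank '[0,0,0.2,0,0,0,1, 0,0,0.2,0,0,0,1, 0,0,0.2,0,0,0,1]'
python3 -m crank '[0,0,0.2,0,0,0,1, 0,0,0.2,0,0,0,1, 0,0,0.2,0,0,0,1]'
```

```text
clock: 12.6
position: [0.5821, 0.2005, 0.1405]
tcp_rot: [-0.0, 1.0, 0.0, 0.001]
force: [-3.7, -0.6, 9.5]
finger_gap: 0.0211
clock: 12.9
position: [0.5823, 0.2005, 0.1395]
tcp_rot: [-0.0, 1.0, 0.0, 0.001]
force: [-4.1, -0.7, 11.3]
finger_gap: 0.0212
clock: 13.2
position: [0.5825, 0.2007, 0.1392]
tcp_rot: [-0.0, 1.0, 0.0, 0.001]
force: [-8.3, -2.2, 21.9]
finger_gap: 0.0213
```

```bash

python3 -m crank '[0.1,-0.05,0,0,0,0,1, 0.15,-0.05,0,0,0,0,1, 0.15,-0.05,0,0,0,0,1]'
python3 -m crank '[0,0,0,0,0,0,1, 0,0,0,0,0,0,1, 0,0,0,0,0,0,1, 0,0,0,0,0,0,1]'
python3 -c "
from h import *
print(pose()[0],pose()[2]['force'],pose()[2]['finger_gap'])
for n in ['scene','side']:
  c=bot.camera(n);cv2.imwrite('pics/%s11f.png'%n,c['img']);cv2.imwrite('pics/%s11.png'%n,cv2.resize(c['img'][130:240,(290 if n=='scene' else 200):][:,:140],None,fx=5,fy=5,interpolation=cv2.INTER_CUBIC))
"
```

```text
clock: 13.5
position: [0.582, 0.2005, 0.1392]
tcp_rot: [-0.0, 1.0, 0.001, 0.002]
force: [-5.8, -0.7, 18.4]
finger_gap: 0.0211
clock: 13.9
position: [0.582, 0.2005, 0.1392]
tcp_rot: [-0.0, 1.0, 0.001, 0.002]
force: [-5.5, -1.7, 18.5]
finger_gap: 0.0211
[0.5820103  0.2005314  0.13921292] [-5.49330736 -1.6788059  18.53817075] 0.021052962463940107
```

View pics/scene11.png

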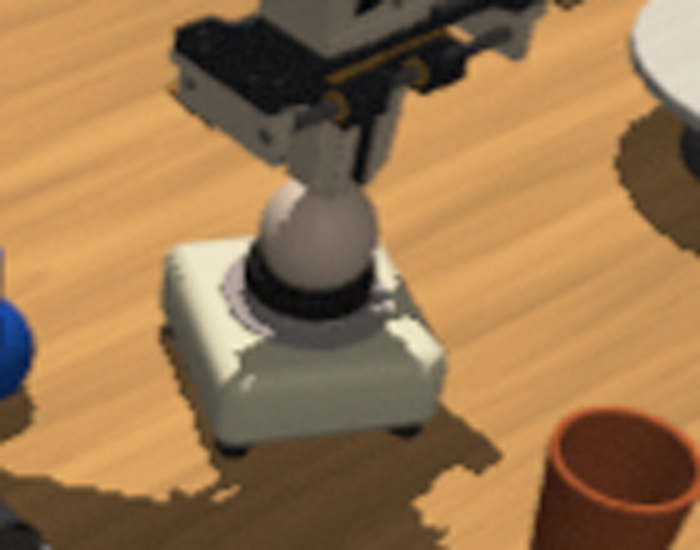

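View pics/side11.png

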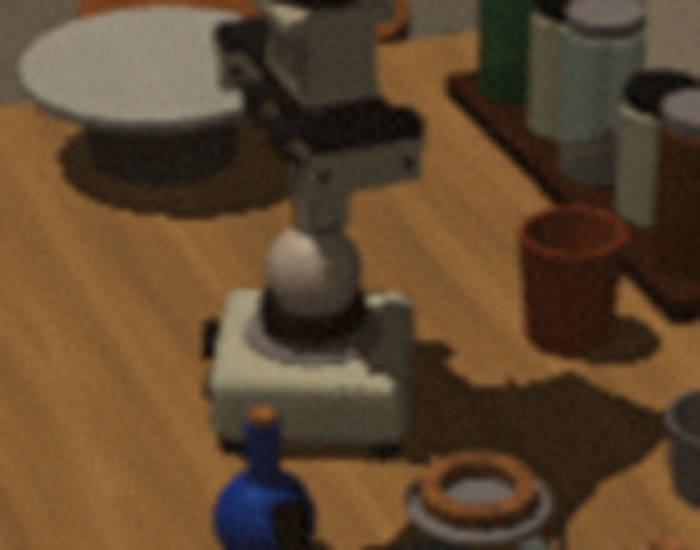

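View pics/scene11f.png

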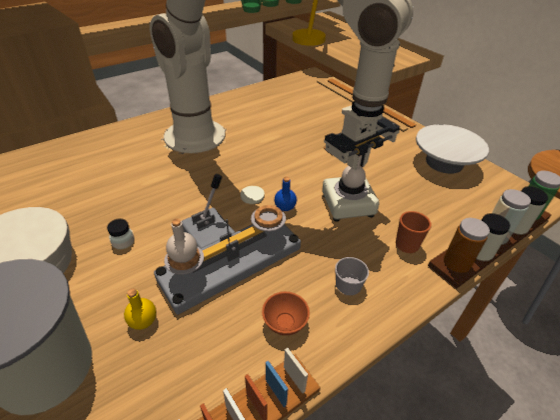

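The pictures show the ring down near the mixer top with the flask upright. The lever, the lighter flask and the bystanders are unmoved.

```bash
python3 -c "
from plant import bot
print(bot.sign_off())"
```

```text
the job is handed in; nothing more can be done
None
```

I finished the job and handed it in at about 14 s. The left flask (balance +y) was the heavier one, and it is now held pressed down in the mixer ring.

- **Weighing:** I pushed the lever until it hit its stop (13 N). The left flask sank and the right one rose. I then pushed the lever back to its other stop (14 N), and both corks returned to their starting rows in the picture.
- **Carrying:** I gripped the left flask by the neck at 50 N and carried it upright to the mixer. The wrist force put it at roughly 0.29 kg.
- **Pressing:** I lowered the tool about 20 mm after contact. The upward force then jumped from 11 to 22 N for 0.3 mm more travel, which I take as the bottom stop.
- **Last check:** The tool was steady with 18.5 N upward, about 8 N more than the spring and flask weight account for, and the flask looked upright. The lighter flask was still on its pan, and the bystanders in the last full view looked unmoved.
- **Off-centre:** About 5.5 N of sideways force remained, which means the grip sits a millimetre or so off the ring's centre. Camera positions also differed from the tool readings by up to about 4 mm.

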